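# Unload the desktop router's bed with its stop engaged

### The job

Push the router's red mushroom stop fully down first and keep it down while you unload every finished plate from the machine bed: they lie flush between guide strips, so edge each one out over the bed's front edge until it can be pinched, and lay it flat in the blue tray. Only when all are in the tray, turn the grey collar under the mushroom clockwise until the mushroom is fully up again. Never drop a plate from a height or let one land on the bench, and leave the green bottle, the mug and the brush alone.

Things in the scene. Friction and masses are not known exactly. Their poses are not given: they have to be found in the camera images.
- bed: fixed bed of a small desktop router, 320 (x) x 250 (y) x 60 mm high; origin at the centre of its underside, on the bench. Its -x side is the front edge, roughly facing the robot, open and sheer. Three lanes 54 mm wide run along its x at y = -75, 0, +75 mm, parted by black strips 21 mm wide and 5 mm high (x = -160 to +100 mm), flush with the plates' tops; a plate has 2 mm of room on each side.
- bed_edge (a point): middle of the bed's front edge, at bed x = -160 mm, at the height of the plywood top the plates lie on (60 mm above the bench); axes as the bed's. The router's gantry stands across the rear of the bed, bed x = 107 to 163 mm: beam top 132 mm above the bench, spindle at bed y = +70 mm, 200 mm high.
- plate1_center (a point): finished aluminium plate with dark drilled holes, 120 (x) x 50 (y) x 5 (z) mm, 90 g; the point is its centre, 2.5 mm above its underside; x along its length, z up. Starts flat in the lane at bed y = -75 mm with its front end 8 to 45 mm behind the front edge; it tips off when more than 60 mm overhang, and may be slid by pushing its rear end along the lane. None when it is absent.
- plate2_center (a point): finished aluminium plate with dark drilled holes, 120 (x) x 50 (y) x 5 (z) mm, 90 g; the point is its centre, 2.5 mm above its underside; x along its length, z up. Starts flat in the lane at bed y = 0 mm with its front end 8 to 45 mm behind the front edge; it tips off when more than 60 mm overhang, and may be slid by pushing its rear end along the lane. None when it is absent.
- plate3_center (a point): finished aluminium plate with dark drilled holes, 120 (x) x 50 (y) x 5 (z) mm, 90 g; the point is its centre, 2.5 mm above its underside; x along its length, z up. Starts flat in the lane at bed y = 75 mm with its front end 8 to 45 mm behind the front edge; it tips off when more than 60 mm overhang, and may be slid by pushing its rear end along the lane. None when it is absent.
- tray: loose blue open tray, outer 290 (x) x 170 (y) x 30 mm high, walls and floor 5 mm thick, 700 g; origin at the centre of its underside; z up. It holds three plates side by side, each lying along the tray's y. It stands left or right of the bed.
- stop_crown (a joint): travel of the red mushroom crown: 0 = fully up (running), 0.008 m = fully down (stopped). Pressing it from above takes about 5 N; it latches: it stays where it is left. It does not rotate.
- stop_collar (a joint): turn of the grey knurled collar round the stem below the crown, coupled to the crown by a cam: 0 when the crown is up, 1.05 rad (turned counter-clockwise seen from above) when it is fully down. Pressing the crown turns the collar; turning the collar back clockwise by 1.05 rad (0.04 N m) lifts the crown.
- crown_top (a point): top centre of the red mushroom crown (40 mm across); 94 mm above the bench when up, 86 mm when down. The crown's underside is 16 mm below its top.
- collar_mid (a point): centre of the grey collar, on its axis, 57 mm above the bench: collar 52 mm across, 18 mm high, from 48 to 66 mm above the bench (it keeps its height), just above the yellow stop box, 90 x 90 x 45 mm high, fixed to the bench beside the bed. It can be gripped from above, the fingers passing outside the narrower crown.
- coolant: bystander: closed green bottle with a red cap, 60 mm across, about 170 mm tall, origin under its centre
- mug: bystander: white mug, 76 mm across, 90 mm tall, origin under its centre
- brush: bystander: wooden hand brush, 200 mm long, 20 mm thick, lying on the bench; origin under its centre, x along it
Things that resemble listed ones, but are neither listed nor needed, are in the scene too. What is shaped like the part that bears plate2_center but purple or turquoise is not meant.

How it is judged (in metres and radians):
On the way, in this order (a step that is already met when the one before it is completed fails the run):
1. the mushroom stop is pushed down (value of joint stop_crown above 0.006 m), for 0.2 s.
2. every plate lies flat in the tray, let go, the stop still down (value of joint stop_crown above 0.006 m and x of plate1_center in the frame of tray between -0.115 and 0.115 m and y of plate1_center in the frame of tray between -0.06 and 0.06 m and z of each of plate1_center, plate2_center, plate3_center in the frame of tray below 0.027 m and angle between each of plate1_center, plate2_center, plate3_center's own z axis and vertical below 0.15 rad and contact force between each of plate1, plate2, plate3 and the fingers below 0.1 N and x of plate2_center in the frame of tray between -0.115 and 0.115 m and y of plate2_center in the frame of tray between -0.06 and 0.06 m and x of plate3_center in the frame of tray between -0.115 and 0.115 m and y of plate3_center in the frame of tray between -0.06 and 0.06 m), for 0.2 s.
3. the mushroom is up again (value of joint stop_crown below 0.002 m), for 0.2 s.
At the end, for the whole second after the job is handed in: every plate present lies inside the tray, flat within 0.15 rad, let go and at rest, and the mushroom is up within 2 mm (value of joint stop_crown below 0.002 m and x of plate1_center in the frame of tray between -0.115 and 0.115 m and y of plate1_center in the frame of tray between -0.06 and 0.06 m and z of each of plate1_center, plate2_center, plate3_center in the frame of tray below 0.027 m and angle between each of plate1_center, plate2_center, plate3_center's own z axis and vertical below 0.15 rad and contact force between each of plate1, plate2, plate3 and the fingers below 0.1 N and x of plate2_center in the frame of tray between -0.115 and 0.115 m and y of plate2_center in the frame of tray between -0.06 and 0.06 m and x of plate3_center in the frame of tray between -0.115 and 0.115 m and y of plate3_center in the frame of tray between -0.06 and 0.06 m and linear speed of each of plate1, plate2, plate3 below 0.02 m/s); the robot touches nothing.
It fails at once if a plate is taken away while the stop is not down (value of joint stop_crown below 0.004 m and ((distance of plate1_center from where it was at the start of the episode above 0.03 m and horizontal distance between plate1_center and tray above 0.16 m) or (distance of plate2_center from where it was at the start of the episode above 0.03 m and horizontal distance between plate2_center and tray above 0.16 m) or (distance of plate3_center from where it was at the start of the episode above 0.03 m and horizontal distance between plate3_center and tray above 0.16 m))).
It fails at once if a plate lands on the bench ((height (world z) of plate1_center below 0.02 m and horizontal distance between plate1_center and tray above 0.16 m) or (height (world z) of plate2_center below 0.02 m and horizontal distance between plate2_center and tray above 0.16 m) or (height (world z) of plate3_center below 0.02 m and horizontal distance between plate3_center and tray above 0.16 m)).
It fails at once if a plate is thrown or dropped from a height (linear speed of any of plate1, plate2, plate3 above 1.5 m/s).
It fails at once if the green bottle, mug or brush is disturbed (distance of any of coolant, mug, brush from where it was at the start of the episode above 0.03 m).
Of plate1, plate2, plate3 only 2 to 3 are there at a start; the rules pass over those that are not, and their reading is None.
At some moment in a run one of tray may be knocked a few centimetres aside while the robot is not near it.
It also fails if it takes over 210 s, if anything falls off the work surface, if the arm or the gripper's body presses on something with over 40 N, if the wrist force passes 120 N, or if a joint passes its speed limit or range.

### The arm

A 6-joint arm with a two-finger parallel gripper is mounted at the origin on the work surface. World frame = base frame: x ahead of the robot, y to its left, z up, the work surface at z = 0. Lengths are in mm, angles in rad, forces in N, time in s.
With the tool pointing down it reaches from about 375 to 750 mm from the base axis. Payload 9 kg.
Tool frame: the origin (TCP) lies on the centre line of the jaws, within the pads' length; the fingertips stand arm.tips_ahead ahead of it and the grasp point (between the pads) lies 6 mm ahead of it (arm.tips_ahead is the distance from the TCP to the fingertips, in mm); z points along the fingers, y is the line along which they close (so a half turn about z gives the same grasp; the last joint's range is limited). The gripper opens to 85 mm and grips with 20 to 120 N. Pads are 22 mm wide; open, the fingers measure 114 mm over their backs; the gripper's body (76 mm by 85 mm) begins 54 mm behind the grasp point. The pads swing forward as they close: fully open they stand 13 mm farther back than shut.
Start: joints at [0.912, 0.104, 0.097, 1.564, 0, 1.353], TCP at [256.005, 542.674, 256.331] pointing down, gripper open.
Joint ranges: [-2.99, 2.99], [-0.84, 1.86], [-1.1, 1.16], [-1.84, 2.11], [-1.51, 1.56], [-3.14, 3.14]. Speed limits (rad/s): [2.22, 2.22, 2.57, 3.14, 3.14, 3.14].

### API

Orientations are given as a rotation vector (axis times angle).
In Python, from rig import arm gives the robot as it stands.
- The arm moves only by the shell command python3 -m handwheel 'ROWS' [FORCE]. ROWS is a JSON object of lists of equal length, an entry for each row: "claw": the opening, from 0 (shut) to 1 (fully open); "linear": the shift along the tool's x, y, z as a fraction of full scale, a list of three; "turn": the turn, a rotation vector about the tool's x, y, z as a fraction of full scale, a list of three. In form: {"claw": [claw, ...], "linear": [[tx, ty, tz], ...], "turn": [[ax, ay, az], ...]}. A call has 1 to 12 rows; each row is the pose to reach, as a shift and turn from the pose commanded when the call began, along the tool's axes at that moment, turning the shorter way round; what a row does not reach only later rows make up. Full scale, the value 1, is 0.12 m for a shift and 360 degrees for a turn. A row lasts 1/10 s, in which the tool goes at most 50 mm and 8.59 degrees, less where a joint would pass 70% of its speed; a pose out of reach is approached as far as the arm can. A call with a number of a shift or a turn outside -1 to 1 is refused whole. A call with a gripper value outside its range is refused whole. The fingers move at their own pace and stop on an object; FORCE is the grip in N (left out, the last holds). Time passes only in rows, so rows that repeat a pose let the fingers close. It gives the time, the measured TCP pose, the force, the opening and the grip force at its end, in the units of the state.
- arm.get_state(): the state, without advancing time (a new reading comes with each control period).
- arm.grab_frame(name): name is "side" or "top" or "wrist"; returns the picture (420x560x3 uint8, red, green, blue); there is no depth.
- arm.camera_params(name): a dict with "vertical_fov" (degrees; the focal length in pixels is half the picture's height over the tangent of half this angle, whatever the lens; pixels are square), "cx", "cy" (the principal point, pixels), "k1" (the pictures are not rectified: a ray, as slopes to the right and down, at radius r is drawn at 1 + k1 r^2 times it, then the intrinsics apply), "R" (3x3) and "t" (3): a world point X has camera coordinates R X + t. Camera axes: x right, y down, z forward; pixel columns grow to the right and rows downward; lengths in mm; the calibration is good to about 2 mm. A picture is of the moment at which its call begins: read the wrist's pose just before it. camera_params takes no time and is no camera call; for the wrist camera it gives the pose at the moment of the call.
- arm.close_job(): hands the job in; it is judged then, once.
The state is a dict: "t": time; "joint_pos": joint angles; "qvel": joint speeds; "tau": joint torques, N m; "ee_pos": TCP position; "ee_rot": TCP orientation; "contact_force": force on the tool from outside, world axes, zero at the start; "wrist_torque": the same for the moment, N m; "finger_gap": opening from 0.0 (shut) to 1.0 (fully open); "finger_force": force on a finger pad.
Only numpy, scipy, OpenCV 4.12 (cv2) and the standard library are available. Lean on these libraries where they do the work, as an engineer would, in place of code of your own. Each camera call takes 0.05 s, during which the arm holds its last target. There are 200 camera calls.

## Working session

There is one attempt and no reset: what is moved stays moved. The work goes in short steps, Python scripts to look and compute and a shell command to move; the robot and the scene stay as the last step left them, time stands still between calls to the robot, and variables do not carry over. Pictures are saved under pics/ and viewed, at most 16 in all, crops included, and the job is handed in when it is done.

```bash
ls; mkdir -p pics; python3 - <<'E'
from rig import arm
import cv2
print(arm.get_state(), arm.tips_ahead)
for n in ("side","top"):
    cv2.imwrite(f"pics/{n}0.png",arm.grab_frame(n)[:,:,::-1])
    p=arm.camera_params(n);print(n,p)
E
```

```text
pics
{'t': 0.0, 'joint_pos': array([9.12316869e-01, 1.04692634e-01, 9.64874426e-02, 1.56389776e+00,
       2.82432421e-05, 1.35309582e+00]), 'qvel': array([ 0.00029785, -0.00095157, -0.00127903, -0.00139858,  0.00076251,
       -0.00011912]), 'tau': array([ 1.89670114e-03, -5.56939495e+01,  5.03640246e+01,  1.70219952e-02,
       -1.99947913e-04, -2.32287469e-06]), 'ee_pos': array([255.78873315, 542.42377147, 255.53620684]), 'ee_rot': array([-6.86655757e-01, -3.06503864e+00,  1.83946262e-03]), 'contact_force': array([0.03249932, 0.73277409, 0.400519  ]), 'wrist_torque': array([-0.00676988, -0.00584178,  0.0171331 ]), 'finger_force': 0.0, 'finger_gap': 1.000916107079997} 25.0
side {'vertical_fov': 47.10667128301081, 'cx': 277.45650622698577, 'cy': 206.81649947666605, 'k1': -0.051316957226897546, 'R': array([[ 0.86500212, -0.50149533,  0.01654566],
       [-0.38148748, -0.67871158, -0.62754912],
       [ 0.32594268,  0.53651936, -0.77840115]]), 't': array([-499.43482338,  250.68529818,  851.72388099])}
top {'vertical_fov': 42.14467759438789, 'cx': 282.21155184613207, 'cy': 214.2033691111953, 'k1': -0.12716096371643557, 'R': array([[ 2.61920305e-02, -9.99656635e-01, -7.67787523e-04],
       [-9.93992190e-01, -2.59619513e-02, -1.06327344e-01],
       [ 1.06270902e-01,  3.54810385e-03, -9.94330884e-01]]), 't': array([  -2.70670212,  576.8336854 , 1433.86101205])}
```

View pics/top0.png

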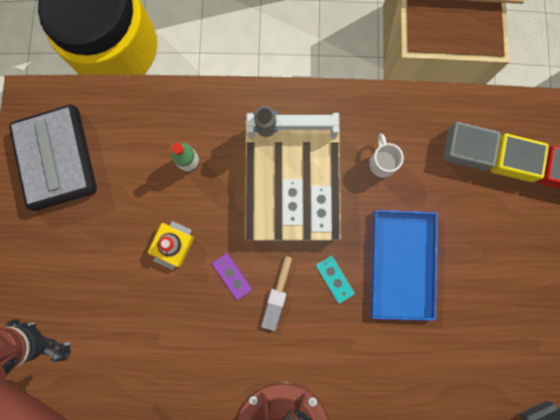

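View pics/side0.png

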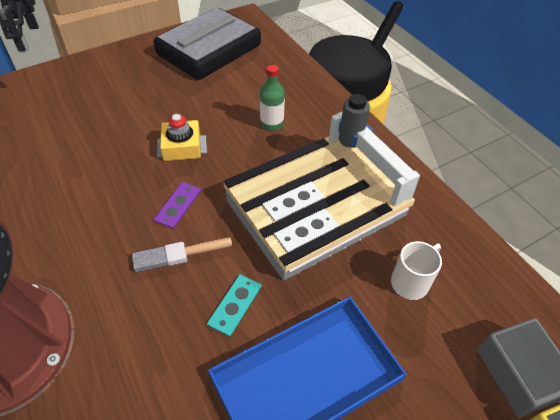

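The top view shows two white plates at (292,202) and (321,208). They sit in the middle lane and the right (-y) lane, and the left lane is empty. The lookalikes are the purple plate (232,276) and the turquoise plate (335,279). The red mushroom is at (168,244) on the yellow box; the other red thing is the bottle cap at (177,149). The tray is at (404,265).

```bash
cat > h.py <<'E'
import numpy as np, cv2
from rig import arm
from scipy.spatial.transform import Rotation as Rot
def grab(n):
    p=arm.camera_params(n); return arm.grab_frame(n)[:,:,::-1].copy(),p
def K(p):
    f=210/np.tan(np.radians(p["vertical_fov"]/2)); return np.array([[f,0,p["cx"]],[0,f,p["cy"]],[0,0,1]])
def cast(px,z,p):
    px=np.asarray(px,float).reshape(-1,1,2)
    u=cv2.undistortPoints(px,K(p),np.array([p["k1"],0,0,0])).reshape(-1,2)
    d=np.c_[u,np.ones(len(u))]@p["R"]; C=-p["R"].T@p["t"]
    return C+d*((z-C[2])/d[:,2])[:,None]
def proj(X,p):
    r,_=cv2.Rodrigues(np.asarray(p["R"])); return cv2.projectPoints(np.asarray(X,float).reshape(-1,1,3),r,np.asarray(p["t"],float),K(p),np.array([p["k1"],0,0,0]))[0].reshape(-1,2)
def blobs(m,amin):
    cs=cv2.findContours(m.astype(np.uint8),cv2.RETR_EXTERNAL,cv2.CHAIN_APPROX_NONE)[0]
    return [c for c in cs if cv2.contourArea(c)>amin]
def rect(c,z,p):
    w=cast(c.reshape(-1,2),z,p)[:,:2].astype(np.float32); (cx,cy),(a,b),th=cv2.minAreaRect(w)
    if a<b: a,b,th=b,a,th+90
    return np.round([cx,cy,a,b,(th+90)%180-90],1)   # centre, long, short, long axis angle deg
def hsv(im): return cv2.split(cv2.cvtColor(im,cv2.COLOR_BGR2HSV))
def rel(T):  # world target (mm) -> tool-axes shift in full-scale units
    s=arm.get_state(); return np.round(Rot.from_rotvec(s["ee_rot"]).inv().apply(np.array(T)-s["ee_pos"])/120,3)
E
python3 - <<'E'
from h import *
im,p=grab("top"); H,S,V=hsv(im)
for nm,m,z,a in (("tray",(H>100)&(H<118)&(S>150),30,2000),("plate",(S<40)&(V>185),65,500),("red",((H<6)|(H>174))&(S>150)&(V>150),94,30),("purple",(H>130)&(H<160)&(S>100),5,200),("turq",(H>80)&(H<98)&(S>100),5,200),("box",(H>20)&(H<32)&(S>180),45,500)):
    for c in blobs(m,a):
        x,y,w,h=cv2.boundingRect(c)
        print(nm,(x,y,w,h),rect(c,z,p))
# bed front edge: rough pixel corners
print("bedfront",cast([[246,240],[340,241]],60,p))
print("brush",cast([[289,258],[268,330]],10,p))
crop=cv2.resize(im[95:265,140:350],None,fx=3.5,fy=3.5,interpolation=cv2.INTER_CUBIC);cv2.imwrite("pics/crop.png",crop)
E
```

```text
tray (372, 211, 65, 109) [ 448.7 -318.8  288.2  171.4   -0.9]
plate (311, 186, 20, 46) [591.  -88.1 119.4  50.2   1.1]
plate (283, 179, 20, 46) [607.6 -13.9 119.4  50.    1.5]
plate (374, 134, 30, 38) [ 741.4 -269.9   92.6   76.9  -17.9]
plate (276, 113, 63, 19) [823.5 -48.  166.9  49.9 -88.3]
plate (488, 0, 72, 87) [1087.9 -663.3  287.5  208.2   -4.7]
plate (146, 0, 231, 77) [1063.9   80.6  632.2  226.3  -89.9]
red (159, 237, 15, 14) [486.7 308.5  34.9  34.6  29.3]
red (548, 146, 12, 36) [ 727.1 -714.1   96.5   31.8   -2.5]
red (172, 143, 11, 11) [737.4 292.6  27.1  26.5   3. ]
purple (212, 253, 40, 47) [406.7 145.4 121.6  52.7  36.4]
turq (317, 256, 37, 47) [ 405.9 -134.5  119.5   51.2   32.3]
box (148, 223, 46, 44) [486.1 308.2  98.8  91.5  67.9]
box (491, 133, 58, 49) [ 750.5 -642.1  153.2  121.9   78.2]
box (49, 0, 108, 74) [1031.3  520.1  289.2  221.3  -64.6]
bedfront [[ 503.08980578  105.42245791   60.        ]
 [ 506.85203522 -141.15711028   60.        ]]
brush [[460.31703251  -9.02098689  10.        ]
 [265.86791767  42.35873273  10.        ]]
```

View pics/crop.png

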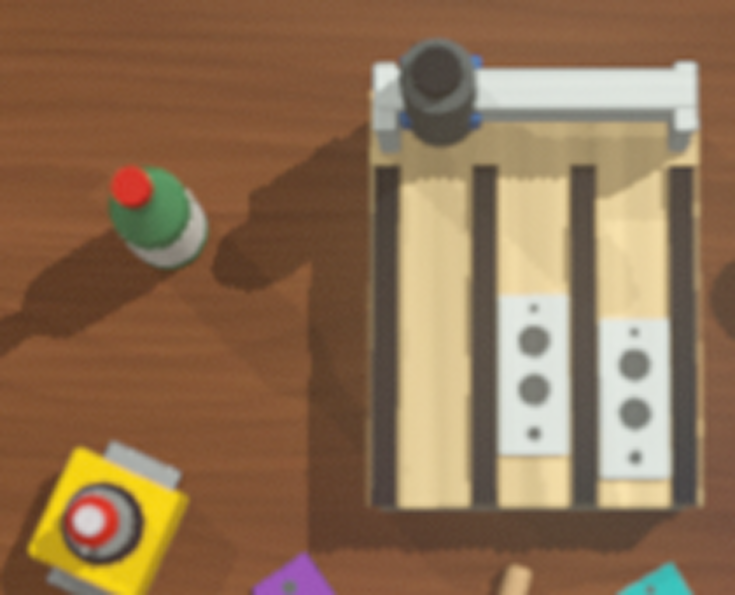

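The crop confirms it: white plates with dark holes in the middle and right lanes of the bed (left lane empty), and the red mushroom over a dark collar on the yellow box at crop (92,520). The gantry is at the top.

```bash
python3 -c "
from h import *
print(rel([487,308.5,140]), rel([371,425,200]))"
```

```text
[-2.574 -0.94   0.965] [-1.285 -0.475  0.465]
```

```bash
python3 -m handwheel '{"claw":[0,0,0,0],"linear":[[-0.2,-0.08,0.07],[-0.5,-0.18,0.16],[-0.8,-0.3,0.28],[-0.95,-0.34,0.34]],"turn":[[0,0,0],[0,0,0],[0,0,0],[0,0,0]]}' 60; python3 -m handwheel '{"claw":[0,0,0,0],"linear":[[-0.3,-0.1,0.1],[-0.6,-0.2,0.2],[-0.85,-0.3,0.28],[-0.95,-0.34,0.34]],"turn":[[0,0,0],[0,0,0],[0,0,0],[0,0,0]]}';python3 -c "
from h import *
print(rel([487,308.5,124]),arm.tips_ahead)"
```

```text
t: 0.55
ee_pos: [342.8, 454.9, 214.0]
ee_rot: [-0.689, -3.064, 0.003]
contact_force: [0.3, 0.6, -0.1]
finger_gap: 0.331
finger_force: 0.0
t: 0.95
ee_pos: [428.8, 369.5, 173.6]
ee_rot: [-0.69, -3.064, 0.001]
contact_force: [-0.6, 0.6, 0.1]
finger_gap: -0.001
finger_force: 0.0
[-0.657 -0.25   0.414] 25.0
```

```bash
python3 -m handwheel '{"claw":[0,0,0,0,0,0],"linear":[[-0.3,-0.1,0.1],[-0.55,-0.2,0.2],[-0.66,-0.25,0.25],[-0.66,-0.25,0.32],[-0.66,-0.25,0.38],[-0.66,-0.25,0.38]],"turn":[[0,0,0],[0,0,0],[0,0,0],[0,0,0],[0,0,0],[0,0,0]]}';python3 -c "
from h import *
print(rel([487,308.5,111]))"
```

```text
t: 1.55
ee_pos: [484.8, 311.5, 128.0]
ee_rot: [-0.684, -3.064, 0.001]
contact_force: [-0.5, -0.1, -0.3]
finger_gap: 0.004
finger_force: 0.0
[-0.027 -0.015  0.142]
```

Press down slowly to just past 86 mm (tips).

```bash
python3 -m handwheel '{"claw":[0,0,0,0,0,0,0,0,0,0],"linear":[[-0.01,-0.01,0.03],[-0.01,-0.01,0.06],[-0.01,-0.01,0.08],[-0.01,-0.01,0.1],[-0.01,-0.01,0.115],[-0.01,-0.01,0.13],[-0.01,-0.01,0.14],[-0.01,-0.01,0.15],[-0.01,-0.01,0.15],[-0.01,-0.01,0.15]],"turn":[[0,0,0],[0,0,0],[0,0,0],[0,0,0],[0,0,0],[0,0,0],[0,0,0],[0,0,0],[0,0,0],[0,0,0]]}'
```

```text
t: 2.55
ee_pos: [486.8, 309.4, 111.5]
ee_rot: [0.686, 3.066, 0.001]
contact_force: [-2.8, 1.3, 3.7]
finger_gap: -0.001
finger_force: 2.1
```

```bash
python3 -m handwheel '{"claw":[0,0,0,0,0],"linear":[[0,0,0.01],[0,0,0.02],[0,0,0.025],[0,0,0.025],[0,0,0.025]],"turn":[[0,0,0],[0,0,0],[0,0,0],[0,0,0],[0,0,0]]}'
```

```text
t: 3.05
ee_pos: [487.0, 309.5, 110.3]
ee_rot: [0.686, 3.065, 0.002]
contact_force: [-7.8, -1.0, 18.6]
finger_gap: -0.0
finger_force: 9.5
```

```bash
python3 -m handwheel '{"claw":[0,0,0,0,0],"linear":[[0,0,-0.2],[0,0,-0.4],[0,0,-0.6],[0,0,-0.6],[0,0,-0.6]],"turn":[[0,0,0],[0,0,-0.02],[0,0,-0.04],[0,0,-0.06],[0,0,-0.0733]]}';python3 -c "
from h import *
print(rel([690,-14,180]))"
```

```text
t: 3.55
ee_pos: [487.5, 309.1, 180.9]
ee_rot: [-0.038, 3.14, 0.0]
contact_force: [0.2, -0.5, -0.3]
finger_gap: 0.001
finger_force: 0.0
[-1.621 -2.733  0.01 ]
```

```bash
python3 -m handwheel '{"claw":[0,0,0,0],"linear":[[0,-0.3,0],[0,-0.65,0],[-0.2,-0.9,0],[-0.4,-1,0]],"turn":[[0,0,0],[0,0,0],[0,0,0],[0,0,0]]}';python3 -m handwheel '{"claw":[0,0,0,0],"linear":[[-0.2,-0.3,0],[-0.4,-0.6,0],[-0.6,-0.9,0],[-0.7,-1,0]],"turn":[[0,0,0],[0,0,0],[0,0,0],[0,0,0]]}'; python3 -c "
from h import *
s=arm.get_state();print(rel([690,-14,180]))
im,p=grab('wrist');cv2.imwrite('pics/w1.png',im)"
```

```text
t: 3.95
ee_pos: [537.7, 187.6, 180.1]
ee_rot: [-0.028, 3.141, -0.001]
contact_force: [0.0, 0.8, 1.1]
finger_gap: -0.003
finger_force: 0.0
t: 4.35
ee_pos: [625.1, 68.1, 179.4]
ee_rot: [-0.026, 3.141, -0.001]
contact_force: [0.0, -0.0, -0.0]
finger_gap: 0.0
finger_force: 0.0
[-0.529 -0.693 -0.004]
```

View pics/w1.png

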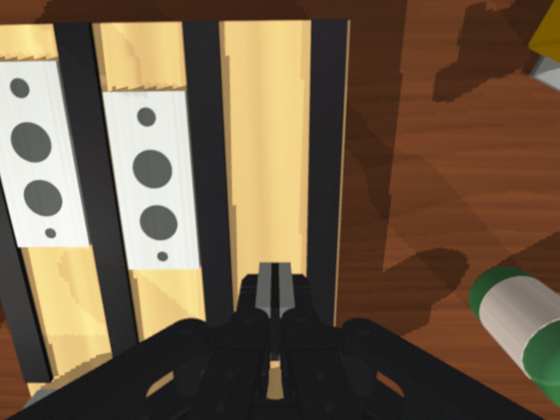

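The wrist view, with up being towards the robot, shows plate2 at (150,180), plate1 at (40,155) and the bed's front edge at row ~20. The bottle is at (525,320).

```bash
python3 - <<'E'
from h import *
im=cv2.imread('pics/w1.png');p=arm.camera_params('wrist');H,S,V=hsv(im)
for c in blobs((S<45)&(V>180)&(np.arange(420)[:,None]<300),4000): print("plate",cv2.boundingRect(c),rect(c,65,p))
print("front",cast([[225,21],[305,20]],60,p).round(1),cast([[320,20],[205,22]],65,p).round(1))
print("strip right edge",cast([[349,25],[335,300]],65,p).round(1), "edges",cast([[219,22],[236,250]],65,p).round(1))
print("tool yaw",arm.get_state()["ee_rot"],rel([688,-14,180]))
E
```

```text
plate (103, 91, 96, 179) [608.5 -12.1 120.7  50.6   1.4]
plate (0, 61, 89, 186) [592.2 -88.4 120.8  50.6   1.5]
front [[508.1  36.8  60. ]
 [506.9  84.   60. ]] [[507.6  92.3  65. ]
 [509.6  25.9  65. ]]
strip right edge [[509.9 109.2  65. ]
 [692.2 113.2  65. ]] edges [[509.5  34.   65. ]
 [653.2  41.3  65. ]]
tool yaw [-2.48930555e-02  3.14082316e+00 -1.74893573e-03] [-0.507 -0.687 -0.005]
```

```bash
python3 -m handwheel '{"claw":[0,0,0,0],"linear":[[-0.25,-0.3,0],[-0.45,-0.6,0],[-0.515,-0.66,0],[-0.515,-0.66,0]],"turn":[[0,0,0],[0,0,0],[0,0,-0.001],[0,0,-0.001]]}';python3 -c "
from h import *
print(rel([690,-10.3,87]),rel([600,-12.5,87]))
im,p=grab('wrist');H,S,V=hsv(im)
for c in blobs((S<45)&(V>180)&(np.arange(420)[:,None]<300),4000): print('plate',cv2.boundingRect(c),rect(c,65,p))
"
```

```text
t: 4.8
ee_pos: [687.3, -7.7, 179.1]
ee_rot: [0.038, -3.141, -0.0]
contact_force: [1.1, -0.6, 0.4]
finger_gap: 0.004
finger_force: 0.0
[-0.022 -0.022  0.767] [ 0.728 -0.023  0.768]
plate (227, 0, 89, 186) [613.1 -10.6 108.5  50.5   1.5]
plate (95, 0, 99, 159) [605.8 -86.7  90.9  50.4   1.4]
```

```bash
python3 -m handwheel '{"claw":[0,0,0,0,0,0,0,0],"linear":[[-0.022,-0.022,0.2],[-0.022,-0.022,0.4],[-0.022,-0.022,0.6],[-0.022,-0.022,0.68],[-0.022,-0.022,0.72],[-0.022,-0.022,0.75],[-0.022,-0.022,0.767],[-0.022,-0.022,0.767]],"turn":[[0,0,0],[0,0,0],[0,0,0],[0,0,0],[0,0,0],[0,0,0],[0,0,0],[0,0,0]]}'
```

```text
t: 5.65
ee_pos: [690.0, -8.8, 88.8]
ee_rot: [-0.041, 3.14, -0.0]
contact_force: [0.3, 0.6, 0.3]
finger_gap: -0.0
finger_force: 0.0
```

```bash
python3 -m handwheel '{"claw":[0,0,0,0,0,0,0,0,0,0,0,0],"linear":[[0,-0.01,0.01],[0,-0.01,0.02],[0.03,-0.01,0.02],[0.06,-0.01,0.02],[0.1,-0.01,0.02],[0.14,-0.01,0.02],[0.18,-0.01,0.02],[0.22,-0.01,0.02],[0.26,-0.01,0.02],[0.3,-0.01,0.02],[0.34,-0.01,0.02],[0.34,-0.01,0.02]],"turn":[[0,0,0],[0,0,0],[0,0,0],[0,0,0],[0,0,0],[0,0,0],[0,0,0],[0,0,0],[0,0,0],[0,0,0],[0,0,0],[0,0,0]]}'; python3 -c "
from h import *
im,p=grab('wrist');H,S,V=hsv(im);cv2.imwrite('pics/w2.png',im)
im,p=grab('top');H,S,V=hsv(im)
for c in blobs((S<40)&(V>185),300): print('plate',cv2.boundingRect(c),rect(c,65,p))
"
```

```text
t: 6.85
ee_pos: [648.2, -11.0, 85.7]
ee_rot: [0.041, -3.141, -0.0]
contact_force: [0.5, -0.1, -0.7]
finger_gap: -0.002
finger_force: 0.0
plate (312, 186, 19, 46) [591.1 -89.3 119.6  47.5   1. ]
plate (374, 134, 30, 38) [ 741.4 -269.9   92.6   76.9  -17.9]
plate (285, 113, 54, 19) [823.9 -60.1 142.7  49.9 -88.3]
plate (488, 0, 72, 87) [1087.9 -663.3  287.5  208.2   -4.7]
plate (147, 0, 230, 77) [1061.3   78.9  637.3  225.   -87.9]
```

View pics/w2.png

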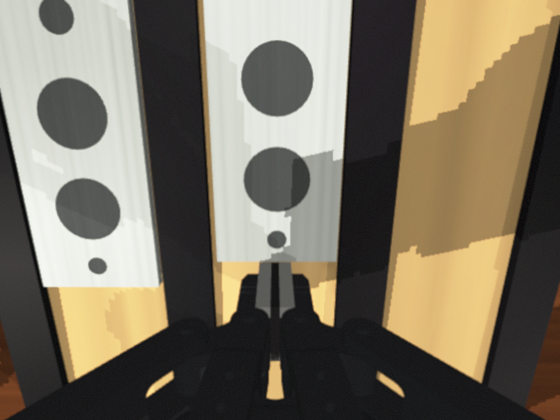

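The plate2 rear edge is at row ~262, level with the finger front. The plate1 rear is at row 287.

```bash
python3 -c "
from h import *
p=arm.camera_params('wrist')
print(cast([[276,262],[100,287],[276,240]],65,p),arm.get_state()['ee_pos'])
"
```

```text
[[638.40631318 -10.123331    65.        ]
 [652.48138844 -86.31287803  65.        ]
 [628.34168537 -10.39008863  65.        ]] [648.77630935 -11.04790892  85.7419962 ]
```

```bash
python3 -m handwheel '{"claw":[0,0,0,0,0,0,0,0,0,0,0,0],"linear":[[0.04,0,0],[0.08,0,0],[0.12,0,0],[0.16,0,0],[0.2,0,0],[0.24,0,0],[0.28,0,0],[0.32,0,0],[0.36,0,0],[0.4,0,0],[0.44,0,0],[0.44,0,0]],"turn":[[0,0,0],[0,0,0],[0,0,0],[0,0,0],[0,0,0],[0,0,0],[0,0,0],[0,0,0],[0,0,0],[0,0,0],[0,0,0],[0,0,0]]}'; python3 -m handwheel '{"claw":[0,0,0,0,0],"linear":[[-0.03,0,0],[-0.05,0,0],[-0.05,0,-0.2],[-0.05,0,-0.5],[-0.05,0,-0.6]],"turn":[[0,0,0],[0,0,0],[0,0,0],[0,0,0],[0,0,0]]}';python3 -c "
from h import *
p=arm.camera_params('wrist')
im,p=grab('wrist');H,S,V=hsv(im)
for c in blobs((S<45)&(V>150)&(np.arange(420)[:,None]<300),4000): print('plate',cv2.boundingRect(c),rect(c,65,p))
print(rel([660,-85.9,160]))"
```

```text
t: 8.15
ee_pos: [595.3, -12.4, 85.5]
ee_rot: [0.041, -3.141, -0.0]
contact_force: [0.7, 0.1, 0.3]
finger_gap: 0.001
finger_force: 0.0
t: 8.65
ee_pos: [603.7, -12.6, 161.3]
ee_rot: [-0.041, 3.137, -0.002]
contact_force: [0.7, -0.1, -0.2]
finger_gap: 0.002
finger_force: 0.0
plate (99, 99, 102, 189) [591.6 -87.3 120.8  50.8   1.5]
plate (230, 0, 96, 194) [532.1 -12.4 105.   50.5   1.4]
[-0.449 -0.622  0.021]
```

```bash
python3 -m handwheel '{"claw":[1,1,1,1,1,1,1],"linear":[[0.3,0,0],[0.6,0,0],[0.97,0,0],[0.97,0,0.2],[0.97,0,0.4],[0.97,0,0.4],[0.97,0,0.4]],"turn":[[0,0,0],[0,0,0],[0,0,0],[0,0,0],[0,0,0],[0,0,0],[0,0,0]]}'; python3 -c "
from h import *
print(rel([487,-13.5,77]))
im,p=grab('wrist');cv2.imwrite('pics/w3.png',im)"
```

```text
t: 9.4
ee_pos: [485.3, -15.2, 109.3]
ee_rot: [0.041, -3.14, -0.001]
contact_force: [0.3, -0.7, 1.0]
finger_gap: 0.997
finger_force: 0.0
[-0.015  0.013  0.269]
```

View pics/w3.png

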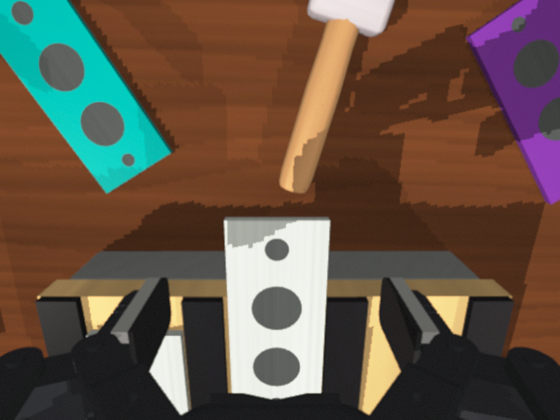

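Plate2 overhangs the front edge, spanning cols 225-330, and the open fingers straddle it.

```bash
python3 -m handwheel '{"claw":[1,1,1,1,1,0.4,0.4,0.4,0.4,0.4,0.4,0.4],"linear":[[-0.005,0.012,0.08],[-0.005,0.012,0.16],[-0.005,0.012,0.24],[-0.005,0.012,0.275],[-0.005,0.012,0.275],[-0.005,0.012,0.275],[-0.005,0.012,0.275],[-0.005,0.012,0.275],[-0.005,0.012,0.275],[-0.005,0.012,0.275],[-0.005,0.012,0.275],[-0.005,0.012,0.275]],"turn":[[0,0,0],[0,0,0],[0,0,0],[0,0,0],[0,0,0],[0,0,0],[0,0,0],[0,0,0],[0,0,0],[0,0,0],[0,0,0],[0,0,0]]}' 60;python3 -c "
from h import *
im,p=grab('side');cv2.imwrite('pics/s3.png',cv2.resize(im[130:300,200:380],None,fx=3.3,fy=3.3))"
```

```text
t: 10.65
ee_pos: [486.5, -14.0, 77.3]
ee_rot: [-0.041, 3.141, -0.0]
contact_force: [-2.5, -0.1, 5.9]
finger_gap: 0.56
finger_force: 61.0
```

View pics/s3.png

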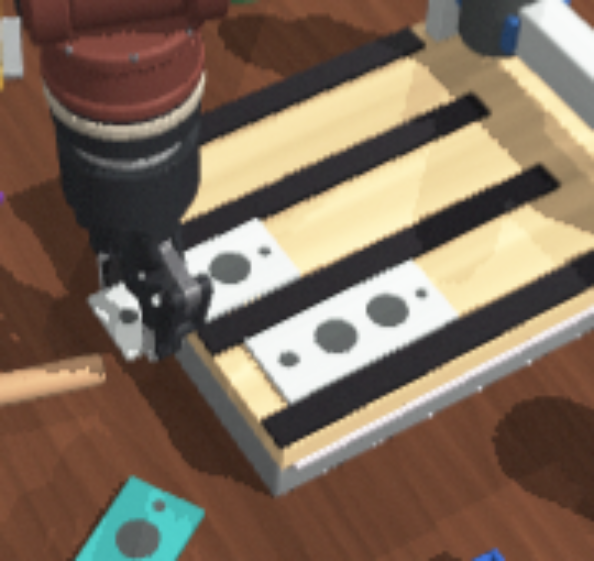

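The gripper holds plate2's front end between the pads, flat.

```bash
python3 -m handwheel '{"claw":[0.4,0.4,0.4,0.4,0.4,0.4,0.4,0.4],"linear":[[0,0,-0.02],[0,0,-0.05],[0,0,-0.1],[0,0,-0.2],[0,0,-0.35],[0,0,-0.5],[0,0,-0.6],[0,0,-0.6]],"turn":[[0,0,0],[0,0,0],[0,0,0],[0,0,0],[0,0,0],[0,0,0],[0,0,0],[0,0,0]]}';python3 -c "
from h import *
im,p=grab('top');H,S,V=hsv(im)
for c in blobs((H>100)&(H<118)&(S>150),2000): print(rect(c,30,p))
s=arm.get_state();print(s['joint_pos'],rel([452,-181,149]))
im,p=grab('wrist');cv2.imwrite('pics/w4.png',im)"
```

```text
t: 11.5
ee_pos: [487.4, -14.2, 150.9]
ee_rot: [-0.041, 3.138, -0.002]
contact_force: [-0.0, -0.0, -0.8]
finger_gap: 0.562
finger_force: 61.9
[ 448.8 -318.7  288.2  171.4   -1. ]
[-2.98227354e-01 -2.41650055e-01 -4.27629885e-01  1.38310908e+00
  1.16578693e-04 -3.24242441e-01] [ 0.326 -1.383  0.004]
```

View pics/w4.png

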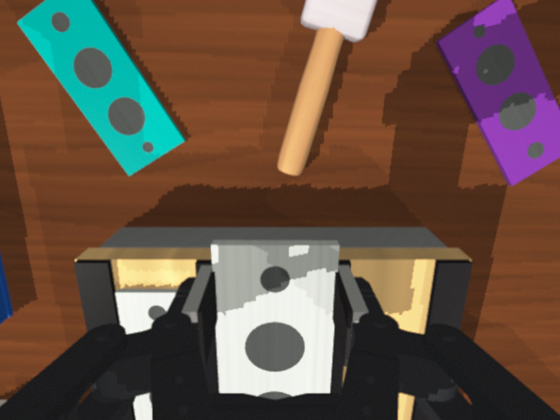

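Plate2 is held level, and the tray hasn't moved.

```bash
python3 -m handwheel '{"claw":[0.4,0.4,0.4,0.4,0.4,0.4,0.4,0.4,0.4,0.4,0.4,0.4],"linear":[[0,-0.05,0],[0,-0.15,0],[0,-0.25,0],[0,-0.35,0],[0,-0.45,0],[0,-0.55,0],[0,-0.65,0],[0,-0.75,0],[0,-0.85,0],[0,-0.95,0],[0,-1,0],[0,-1,0]],"turn":[[0,0,0.02],[0,0,0.043],[0,0,0.066],[0,0,0.089],[0,0,0.112],[0,0,0.135],[0,0,0.158],[0,0,0.181],[0,0,0.204],[0,0,0.227],[0,0,0.25],[0,0,0.2567]]}';python3 -c "
from h import *
s=arm.get_state();print(s['joint_pos'],rel([514.5,-281.8,80]),Rot.from_rotvec(s['ee_rot']).as_matrix().round(3)[:,0])"
```

```text
t: 12.8
ee_pos: [488.8, -134.3, 147.3]
ee_rot: [-2.245, -2.195, 0.001]
contact_force: [0.6, -0.0, -0.8]
finger_gap: 0.562
finger_force: 61.9
[-5.26697421e-01 -1.72393990e-01 -3.71143379e-01  1.37389745e+00
 -1.83010731e-05  1.06645506e+00] [-1.225  0.243  0.56 ] [0.022 1.    0.001]
```

```bash
python3 -m handwheel '{"claw":[0.4,0.4,0.4,0.4,0.4,0.4],"linear":[[-0.15,0.03,0],[-0.4,0.08,0],[-0.65,0.13,0],[-0.85,0.18,0],[-1,0.24,0],[-1,0.243,0]],"turn":[[0,0,0],[0,0,0],[0,0,0],[0,0,0],[0,0,0],[0,0,0]]}';python3 -m handwheel '{"claw":[0.4,0.4,0.4,0.4,0.4,0.4],"linear":[[-0.1,0,0],[-0.2,0,0],[-0.225,0,0.15],[-0.225,0,0.35],[-0.225,0,0.5],[-0.225,0,0.55]],"turn":[[0,0,0],[0,0,0],[0,0,0],[0,0,0],[0,0,0],[0,0,0]]}';python3 -c "
from h import *
im,p=grab('top');H,S,V=hsv(im)
for c in blobs((H>100)&(H<118)&(S>150),1500): print(rect(c,30,p),cv2.boundingRect(c))
print(rel([514.5,-281.8,25]))
im,p=grab('wrist');cv2.imwrite('pics/w5.png',im)"
```

```text
t: 13.4
ee_pos: [516.5, -256.9, 147.4]
ee_rot: [-2.24, -2.202, 0.001]
contact_force: [-0.4, 0.0, -0.9]
finger_gap: 0.565
finger_force: 62.0
t: 14.0
ee_pos: [515.0, -280.7, 80.4]
ee_rot: [-2.237, -2.202, 0.0]
contact_force: [-0.7, 0.3, -0.9]
finger_gap: 0.559
finger_force: 62.0
[-0.01  -0.004  0.463]
```

View pics/w5.png

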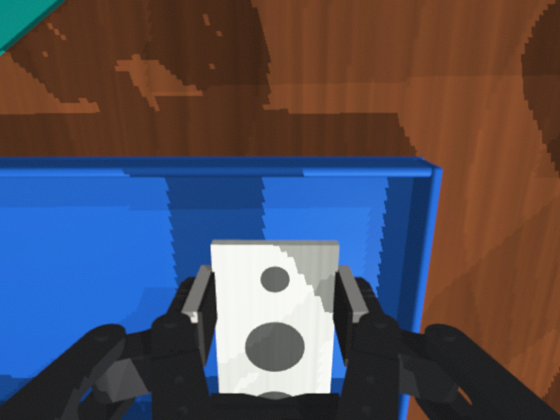

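The wrist view shows the plate over the tray interior. The tray corner is at (436,164), and there is room all round.

```bash
python3 -c "
from h import *
p=arm.camera_params('wrist');print(cast([[438,163],[100,158]],30,p))"; python3 -m handwheel '{"claw":[0.4,0.4,0.4,0.4,0.4,0.4,0.4,0.4,0.4],"linear":[[0,0,0.1],[0,0,0.2],[0,0,0.3],[0,0,0.36],[0,0,0.4],[0,0,0.42],[0,0,0.44],[0,0,0.45],[0,0,0.45]],"turn":[[0,0,0],[0,0,0],[0,0,0],[0,0,0],[0,0,0],[0,0,0],[0,0,0],[0,0,0],[0,0,0]]}'
```

```text
[[ 593.9808935  -234.67850611   30.        ]
 [ 433.95902615 -229.67413505   30.        ]]
t: 15.0
ee_pos: [516.3, -281.3, 28.8]
ee_rot: [2.239, 2.203, 0.0]
contact_force: [-0.1, -0.2, -1.3]
finger_gap: 0.561
finger_force: 62.0
```

```bash
python3 -m handwheel '{"claw":[0.4,0.4,0.4,0.4,0.4,0.4,0.4],"linear":[[0,0,0.01],[0,0,0.02],[0,0,0.03],[0,0,0.035],[0,0,0.04],[0,0,0.045],[0,0,0.045]],"turn":[[0,0,0],[0,0,0],[0,0,0],[0,0,0],[0,0,0],[0,0,0],[0,0,0]]}'
```

```text
t: 15.7
ee_pos: [516.6, -281.5, 27.4]
ee_rot: [2.238, 2.203, -0.001]
contact_force: [-13.8, 10.6, 35.2]
finger_gap: 0.561
finger_force: 81.6
```

```bash
python3 -m handwheel '{"claw":[0.4,0.4,0.4,0.75,0.75,0.75,0.75,0.75,0.75,0.75,0.75,0.75],"linear":[[0,0,-0.02],[0,0,-0.04],[0,0,-0.04],[0,0,-0.04],[0,0,-0.04],[0,0,-0.04],[0,0,-0.04],[0,0,-0.04],[0,0,-0.1],[0,0,-0.3],[0,0,-0.5],[0,0,-0.6]],"turn":[[0,0,0],[0,0,0],[0,0,0],[0,0,0],[0,0,0],[0,0,0],[0,0,0],[0,0,0],[0,0,0],[0,0,0],[0,0,0],[0,0,0]]}';python3 -c "
from h import *
print(rel([676,-85.3,150]))
im,p=grab('wrist');cv2.imwrite('pics/w6.png',im)"
```

```text
t: 16.9
ee_pos: [517.0, -282.0, 98.0]
ee_rot: [2.237, 2.201, 0.001]
contact_force: [0.7, 0.4, -0.3]
finger_gap: 0.749
finger_force: 0.0
[ 1.659  1.299 -0.433]
```

View pics/w6.png

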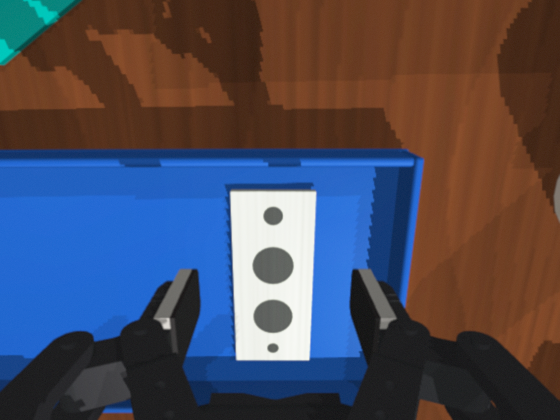

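Plate2 lies flat in the tray's right part.

```bash
python3 -m handwheel '{"claw":[0.7,0.5,0,0,0,0,0,0,0,0,0,0],"linear":[[0,0,-0.3],[0.1,0.1,-0.45],[0.25,0.2,-0.45],[0.4,0.3,-0.45],[0.55,0.4,-0.45],[0.65,0.5,-0.45],[0.75,0.6,-0.45],[0.8,0.65,-0.45],[0.9,0.7,-0.45],[0.95,0.75,-0.45],[1,0.8,-0.45],[1,0.8,-0.45]],"turn":[[0,0,0],[0,0,-0.023],[0,0,-0.046],[0,0,-0.069],[0,0,-0.092],[0,0,-0.115],[0,0,-0.138],[0,0,-0.161],[0,0,-0.184],[0,0,-0.207],[0,0,-0.23],[0,0,-0.253]]}';python3 -c "
from h import *
print(rel([676,-85.3,130]),arm.get_state()['ee_rot'])"
```

```text
t: 18.15
ee_pos: [614.3, -161.9, 148.3]
ee_rot: [0.015, -3.141, -0.001]
contact_force: [0.3, 0.2, -0.1]
finger_gap: 0.002
finger_force: 0.0
[-0.52   0.633  0.152] [ 1.52329957e-02 -3.14088135e+00 -1.11597916e-03]
```

```bash
python3 -m handwheel '{"claw":[0,0,0,0,0,0],"linear":[[-0.15,0.2,0],[-0.35,0.4,0],[-0.48,0.55,0],[-0.52,0.62,0],[-0.52,0.63,0.1],[-0.52,0.63,0.15]],"turn":[[0,0,0],[0,0,0],[0,0,-0.002],[0,0,-0.002],[0,0,-0.002],[0,0,-0.002]]}';python3 -c "
from h import *
im,p=grab('wrist');H,S,V=hsv(im)
for c in blobs((S<45)&(V>150)&(np.arange(420)[:,None]<300),4000): print('plate',cv2.boundingRect(c),rect(c,65,p))
print(rel([674,-85.5,86]),arm.get_state()['ee_rot'],arm.get_state()['ee_pos'])"
```

```text
t: 18.75
ee_pos: [675.2, -87.2, 129.2]
ee_rot: [0.024, -3.14, -0.001]
contact_force: [0.2, -0.2, -0.3]
finger_gap: -0.0
finger_force: 0.0
plate (220, 0, 113, 203) [604.1 -86.6  94.4  50.4   1.5]
[0.004 0.016 0.352] [ 2.29048624e-02 -3.13812704e+00 -1.47796560e-03] [674.61873569 -87.42842208 128.20952468]
```

```bash
python3 -m handwheel '{"claw":[0,0,0,0,0,0,0,0,0,0,0,0],"linear":[[0,0.014,0.12],[0,0.014,0.22],[0,0.014,0.29],[0,0.014,0.33],[0,0.014,0.352],[0,0.014,0.352],[0.04,0.014,0.352],[0.08,0.014,0.352],[0.12,0.014,0.352],[0.16,0.014,0.352],[0.2,0.014,0.352],[0.24,0.014,0.352]],"turn":[[0,0,0],[0,0,0],[0,0,0],[0,0,-0.001],[0,0,-0.001],[0,0,-0.001],[0,0,-0.001],[0,0,-0.001],[0,0,-0.001],[0,0,-0.001],[0,0,-0.001],[0,0,-0.001]]}';python3 -c "
from h import *
print(rel([596.5,-87.4,86]))"
```

```text
t: 20.0
ee_pos: [647.3, -85.9, 89.3]
ee_rot: [-0.034, 3.141, -0.0]
contact_force: [0.7, 0.3, 0.4]
finger_gap: 0.001
finger_force: 0.7
[ 0.423 -0.004  0.028]
```

```bash
python3 -m handwheel '{"claw":[0,0,0,0,0,0,0,0,0,0,0,0],"linear":[[-0.1,0,0],[-0.2,0,0],[-0.2,0,0.015],[-0.2,0,0.03],[-0.2,0,0.03],[-0.16,0,0.03],[-0.12,0,0.03],[-0.08,0,0.03],[-0.04,0,0.03],[0,0,0.03],[0.04,0,0.03],[0.04,0,0.03]],"turn":[[0,0,0],[0,0,0],[0,0,0],[0,0,0],[0,0,0],[0,0,0],[0,0,0],[0,0,0],[0,0,0],[0,0,0],[0,0,0],[0,0,0]]}';python3 -c "
from h import *
im,p=grab('wrist');H,S,V=hsv(im)
for c in blobs((S<45)&(V>130)&(np.arange(420)[:,None]<300),4000): print('plate',cv2.boundingRect(c),rect(c,65,p))
print(rel([596.5,-87.4,86]))"
```

```text
t: 21.2
ee_pos: [642.1, -85.9, 85.5]
ee_rot: [0.034, -3.141, -0.0]
contact_force: [0.0, 0.2, 0.4]
finger_gap: 0.001
finger_force: 0.0
plate (200, 0, 149, 263) [582.4 -86.7  98.3  50.5   1.4]
[ 0.383 -0.004 -0.004]
```

Rear is at 631.5, with the finger pushing as expected. Continue.

```bash
python3 -m handwheel '{"claw":[0,0,0,0,0,0,0,0,0,0,0,0],"linear":[[0.03,0,0],[0.06,0,0],[0.1,0,0],[0.14,0,0],[0.18,0,0],[0.22,0,0],[0.26,0,0],[0.3,0,0],[0.34,0,0],[0.37,0,0],[0.38,0,0],[0.38,0,0]],"turn":[[0,0,0],[0,0,0],[0,0,0],[0,0,0],[0,0,0],[0,0,0],[0,0,0],[0,0,0],[0,0,0],[0,0,0],[0,0,0],[0,0,0]]}'; python3 -m handwheel '{"claw":[0,0,0,0,0],"linear":[[-0.03,0,0],[-0.05,0,0],[-0.05,0,-0.2],[-0.05,0,-0.5],[-0.05,0,-0.6]],"turn":[[0,0,0],[0,0,0],[0,0,0],[0,0,0],[0,0,0]]}';python3 -c "
from h import *
im,p=grab('wrist');H,S,V=hsv(im)
for c in blobs((S<45)&(V>130)&(np.arange(420)[:,None]<300),4000): print('plate',cv2.boundingRect(c),rect(c,65,p))
print(rel([488,-89.1,110]))"
```

```text
t: 22.45
ee_pos: [596.7, -86.9, 85.3]
ee_rot: [0.034, -3.141, -0.0]
contact_force: [-0.1, -0.4, -0.4]
finger_gap: 0.002
finger_force: 0.0
t: 22.95
ee_pos: [604.7, -87.2, 161.0]
ee_rot: [-0.034, 3.137, -0.002]
contact_force: [1.0, 0.0, -0.2]
finger_gap: 0.0
finger_force: 0.0
plate (228, 0, 97, 195) [533.3 -87.5 105.5  50.9   1.3]
[0.978 0.008 0.427]
```

```bash
python3 -m handwheel '{"claw":[1,1,1,1,1,1,1,1],"linear":[[0.3,0.003,0],[0.6,0.006,0],[0.97,0.006,0],[0.97,0.006,0.2],[0.97,0.006,0.4],[0.97,0.006,0.55],[0.97,0.006,0.66],[0.97,0.006,0.66]],"turn":[[0,0,0],[0,0,0],[0,0,0],[0,0,0],[0,0,0],[0,0,0],[0,0,0],[0,0,0]]}'; python3 -c "
from h import *
print(rel([488,-88.6,80]))"
```

```text
t: 23.8
ee_pos: [485.4, -87.9, 75.8]
ee_rot: [0.034, -3.138, -0.003]
contact_force: [0.7, -0.4, -0.0]
finger_gap: 0.999
finger_force: 0.0
[-0.022 -0.006 -0.035]
```

```bash
python3 -m handwheel '{"claw":[1,1,0.4,0.4,0.4,0.4,0.4,0.4,0.4,0.4,0.4],"linear":[[-0.01,-0.006,-0.02],[-0.01,-0.006,-0.02],[-0.01,-0.006,-0.02],[-0.01,-0.006,-0.02],[-0.01,-0.006,-0.02],[-0.01,-0.006,-0.02],[-0.01,-0.006,-0.02],[-0.01,-0.006,-0.02],[-0.01,-0.006,-0.02],[-0.01,-0.006,-0.02],[-0.01,-0.006,-0.02]],"turn":[[0,0,0],[0,0,0],[0,0,0],[0,0,0],[0,0,0],[0,0,0],[0,0,0],[0,0,0],[0,0,0],[0,0,0],[0,0,0]]}' 60; python3 -m handwheel '{"claw":[0.4,0.4,0.4,0.4,0.4,0.4,0.4,0.4],"linear":[[0,0,-0.02],[0,0,-0.05],[0,0,-0.1],[0,0,-0.2],[0,0,-0.35],[0,0,-0.5],[0,0,-0.6],[0,0,-0.6]],"turn":[[0,0,0],[0,0,0],[0,0,0],[0,0,0],[0,0,0],[0,0,0],[0,0,0],[0,0,0]]}';python3 -c "
from h import *
im,p=grab('top');H,S,V=hsv(im)
m=((H>100)&(H<118)&(S>150)).astype(np.uint8)
for c in blobs(m,2000): print(rect(c,30,p))
for c in blobs((S<40)&(V>170),300): print('plate',rect(c,7,p))
print(arm.get_state()['joint_pos'])
im,p=grab('wrist');cv2.imwrite('pics/w7.png',im)"
```

```text
t: 24.9
ee_pos: [488.1, -89.3, 81.3]
ee_rot: [-0.034, 3.141, -0.0]
contact_force: [-1.9, 1.1, 5.1]
finger_gap: 0.562
finger_force: 60.8
t: 25.7
ee_pos: [489.0, -89.8, 155.0]
ee_rot: [-0.034, 3.138, -0.002]
contact_force: [-0.1, -0.4, -1.6]
finger_gap: 0.561
finger_force: 61.9
[ 448.7 -319.   287.2  170.7   -0.9]
plate [ 515.9 -321.1  119.3   51.9  -89.9]
plate [ 754.8 -280.5   98.4   81.1  -16.2]
plate [839.9 -51.2 175.7  51.9 -88.2]
plate [1115.  -689.2  299.6  219.6   -4.7]
plate [1087.6   71.5  684.1  234.7  -87.9]
[-4.45349820e-01 -2.12085474e-01 -3.94908674e-01  1.38625128e+00
  1.14924750e-04 -4.67057595e-01]
```

View pics/w7.png

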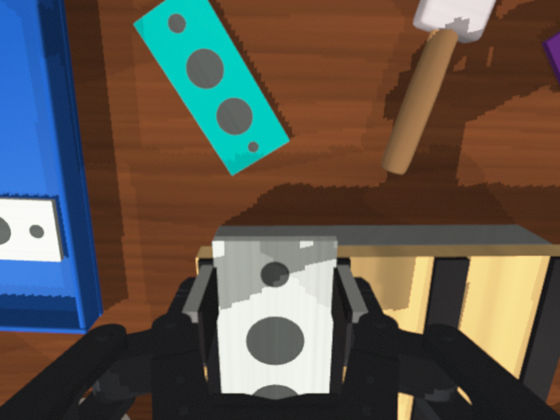

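Plate1 is held level. Plate2 sits in the tray, which hasn't moved.

```bash
python3 -m handwheel '{"claw":[0.4,0.4,0.4,0.4,0.4,0.4,0.4,0.4,0.4,0.4,0.4,0.4],"linear":[[0.05,-0.05,0],[0.13,-0.13,0],[0.21,-0.22,0],[0.29,-0.31,0],[0.37,-0.4,0],[0.45,-0.5,0],[0.53,-0.6,0],[0.61,-0.7,0],[0.69,-0.8,0],[0.77,-0.9,0],[0.83,-1,0],[0.83,-1,0]],"turn":[[0,0,0.02],[0,0,0.043],[0,0,0.066],[0,0,0.089],[0,0,0.112],[0,0,0.135],[0,0,0.158],[0,0,0.181],[0,0,0.204],[0,0,0.227],[0,0,0.25],[0,0,0.2567]]}';python3 -c "
from h import *
s=arm.get_state();print(rel([384.4,-280.5,45]),Rot.from_rotvec(s['ee_rot']).as_matrix().round(3)[:,0])
im,p=grab('wrist');cv2.imwrite('pics/w7b.png',im)
H,S,V=hsv(im)
for c in blobs((H>100)&(H<118)&(S>150),1500): print(rect(c,30,p),cv2.boundingRect(c))"
```

```text
t: 27.0
ee_pos: [389.9, -212.1, 151.4]
ee_rot: [-2.251, -2.19, 0.0]
contact_force: [-0.8, 0.2, 0.0]
finger_gap: 0.556
finger_force: 61.9
[-0.572 -0.029  0.886] [0.027 1.    0.001]
[ 449.4 -293.3  290.6  141.8   -1.5] (158, 223, 402, 161)
```

```bash
python3 -m handwheel '{"claw":[0.4,0.4,0.4,0.4,0.4,0.4,0.4,0.4],"linear":[[-0.15,-0.01,0],[-0.35,-0.02,0],[-0.5,-0.029,0.1],[-0.572,-0.029,0.3],[-0.572,-0.029,0.5],[-0.572,-0.029,0.65],[-0.572,-0.029,0.78],[-0.572,-0.029,0.78]],"turn":[[0,0,0],[0,0,0],[0,0,0],[0,0,0],[0,0,0],[0,0,0],[0,0,0],[0,0,0]]}';python3 -c "
from h import *
print(rel([384.4,-280.5,28]))"
```

```text
t: 27.85
ee_pos: [384.7, -278.0, 55.9]
ee_rot: [-2.239, -2.196, -0.001]
contact_force: [-0.1, -0.2, -0.8]
finger_gap: 0.556
finger_force: 62.0
[-0.022 -0.001  0.233]
```

```bash
python3 -m handwheel '{"claw":[0.4,0.4,0.4,0.4,0.4,0.4,0.4,0.4,0.4],"linear":[[-0.01,0,0.06],[-0.02,0,0.12],[-0.02,0,0.16],[-0.02,0,0.18],[-0.02,0,0.2],[-0.02,0,0.205],[-0.02,0,0.21],[-0.02,0,0.215],[-0.02,0,0.215]],"turn":[[0,0,0],[0,0,0],[0,0,0],[0,0,0],[0,0,0],[0,0,0],[0,0,0],[0,0,0],[0,0,0]]}'
```

```text
t: 28.75
ee_pos: [386.0, -282.4, 33.3]
ee_rot: [2.244, 2.199, 0.0]
contact_force: [-0.5, -0.3, -1.0]
finger_gap: 0.562
finger_force: 62.1
```

```bash
python3 -m handwheel '{"claw":[0.4,0.4,0.4,0.4,0.4],"linear":[[0,0,0.01],[0,0,0.02],[0,0,0.025],[0,0,0.03],[0,0,0.03]],"turn":[[0,0,0],[0,0,0],[0,0,0],[0,0,0],[0,0,0]]}'
```

```text
t: 29.25
ee_pos: [385.9, -282.3, 29.5]
ee_rot: [-2.244, -2.198, -0.0]
contact_force: [-0.4, 0.6, -1.0]
finger_gap: 0.557
finger_force: 62.1
```

```bash
python3 -m handwheel '{"claw":[0.4,0.75,0.75,0.75,0.75,0.75,0.75,0.75,0.75,0.75,0.75],"linear":[[0,0,0.01],[0,0,0.01],[0,0,0.01],[0,0,0.01],[0,0,0.01],[0,0,0.01],[0,0,0.01],[0,0,-0.1],[0,0,-0.3],[0,0,-0.6],[0,0,-0.9]],"turn":[[0,0,0],[0,0,0],[0,0,0],[0,0,0],[0,0,0],[0,0,0],[0,0,0],[0,0,0],[0,0,0],[0,0,0],[0,0,0]]}';python3 -c "
from h import *
s=arm.get_state();print(s['joint_pos'],rel([487,309,180]))
im,p=grab('wrist');cv2.imwrite('pics/w8.png',im)"
```

```text
t: 30.35
ee_pos: [385.8, -282.1, 139.6]
ee_rot: [-2.244, -2.199, -0.0]
contact_force: [0.5, -0.3, 0.3]
finger_gap: 0.749
finger_force: 0.0
[-9.06055294e-01 -2.65698970e-01 -4.66096316e-01  1.37052660e+00
  1.10105731e-04  6.85176056e-01] [ 4.942  0.743 -0.336]
```

View pics/w8.png

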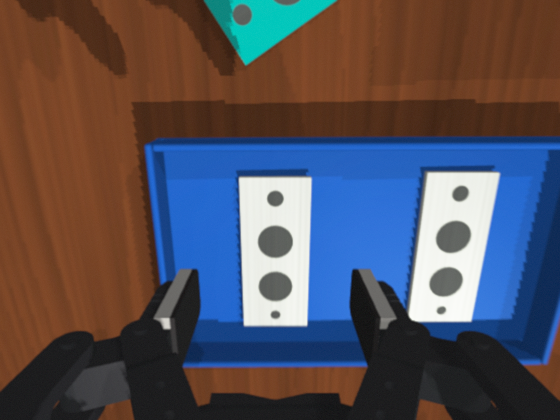

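Both plates lie flat in the tray. Now the collar.

```bash
python3 -m handwheel '{"claw":[1,1,1,1,1,1,1,1,1,1,1,1],"linear":[[0.05,0.05,-0.1],[0.15,0.1,-0.25],[0.25,0.15,-0.34],[0.35,0.2,-0.34],[0.45,0.25,-0.34],[0.55,0.3,-0.34],[0.65,0.35,-0.34],[0.75,0.4,-0.34],[0.85,0.45,-0.34],[0.92,0.5,-0.34],[0.97,0.5,-0.34],[1,0.5,-0.34]],"turn":[[0,0,0],[0,0,-0.023],[0,0,-0.046],[0,0,-0.069],[0,0,-0.092],[0,0,-0.115],[0,0,-0.138],[0,0,-0.161],[0,0,-0.184],[0,0,-0.207],[0,0,-0.23],[0,0,-0.253]]}'; for i in 1 2 3; do python3 -m handwheel '{"claw":[1,1,1,1],"linear":[[0,0.3,0],[0,0.6,0],[0,0.85,0],[0,1,0]],"turn":[[0,0,0],[0,0,0],[0,0,0],[0,0,0]]}' | sed -n 2p; done;python3 -c "
from h import *
s=arm.get_state();print(s['joint_pos'],rel([487,309,180]))"
```

```text
t: 31.6
ee_pos: [448.4, -162.4, 178.2]
ee_rot: [0.008, -3.141, -0.001]
contact_force: [0.1, -0.4, 0.5]
finger_gap: 0.996
finger_force: 0.0
ee_pos: [448.1, -41.1, 178.3]
ee_pos: [448.1, 78.9, 178.4]
ee_pos: [448.1, 198.9, 178.3]
[ 1.49803173e-01 -2.35029856e-01 -3.69732348e-01  1.43698732e+00
  5.40673116e-04  1.49584126e-01] [-0.325  0.918 -0.014]
```

```bash
python3 -m handwheel '{"claw":[1,1,1,1,1,1],"linear":[[-0.1,0.3,0],[-0.2,0.6,0],[-0.3,0.85,0],[-0.325,0.918,0],[-0.325,0.918,0],[-0.325,0.918,0]],"turn":[[0,0,0],[0,0,0],[0,0,0],[0,0,0],[0,0,0],[0,0,0]]}';python3 -c "
from h import *
im,p=grab('wrist');cv2.imwrite('pics/w9.png',im);H,S,V=hsv(im)
for c in blobs(((H<6)|(H>174))&(S>120)&(V>100),300): 
  (u,v),r=cv2.minEnclosingCircle(c); print(u,v,r,cast([[u,v]],84,p))"
```

```text
t: 33.4
ee_pos: [487.6, 306.0, 178.2]
ee_rot: [-0.002, -3.141, 0.001]
contact_force: [0.6, 0.2, 0.2]
finger_gap: 1.001
finger_force: 0.0
285.2268981933594 218.48870849609375 30.875499725341797 [[483.78014233 313.10027665  84.        ]]
```

View pics/w9.png

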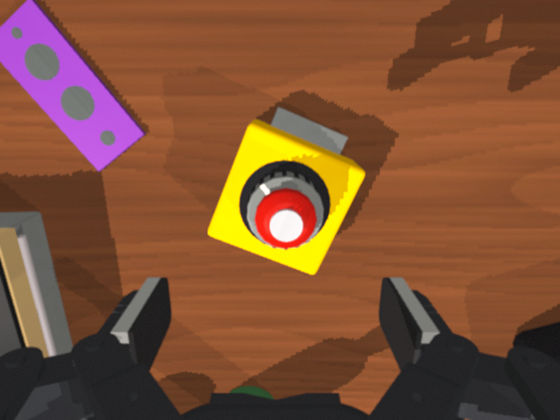

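The crown is at (285,218), with the grey collar and dark ring round (285,205) on the yellow box. The fingers are open on either side.

```bash
python3 -c "
from h import *
p=arm.camera_params('wrist')
print(cast([[285.2,218.5]],80,p),cast([[285,203]],52,p),cast([[253,125],[365,170],[315,274],[208,235]],45,p).mean(0))
print(rel([485.5,311.5,100]))"
```

```text
[[485.45980549 312.93145347  80.        ]] [[483.84013144 313.51208559  52.        ]] [486.70181919 313.81008085  45.        ]
[0.018 0.048 0.653]
```

```bash
python3 -m handwheel '{"claw":[1,1,1,1,1,1,1,1],"linear":[[0.015,0.052,0.2],[0.015,0.052,0.4],[0.015,0.052,0.6],[0.015,0.052,0.7],[0.015,0.052,0.77],[0.015,0.052,0.82],[0.015,0.052,0.86],[0.015,0.052,0.86]],"turn":[[0,0,0],[0,0,0],[0,0,0],[0,0,0],[0,0,0],[0,0,0],[0,0,0],[0,0,0]]}'; python3 -m handwheel '{"claw":[0.4,0.4,0.4,0.4,0.4,0.4,0.4,0.4],"linear":[[0,0,0],[0,0,0],[0,0,0],[0,0,0],[0,0,0],[0,0,0],[0,0,0],[0,0,0]],"turn":[[0,0,0],[0,0,0],[0,0,0],[0,0,0],[0,0,0],[0,0,0],[0,0,0],[0,0,0]]}' 30;  python3 -c "
from h import *
im,p=grab('side');cv2.imwrite('pics/s9.png',cv2.resize(im[70:190,110:270],None,fx=4,fy=4))"
```

```text
t: 34.25
ee_pos: [486.5, 312.7, 75.3]
ee_rot: [0.003, 3.141, 0.0]
contact_force: [0.6, 0.0, 0.1]
finger_gap: 1.006
finger_force: 0.0
t: 35.05
ee_pos: [486.7, 312.8, 76.1]
ee_rot: [0.002, 3.141, 0.0]
contact_force: [-2.1, -1.1, 6.5]
finger_gap: 0.59
finger_force: 30.9
```

View pics/s9.png

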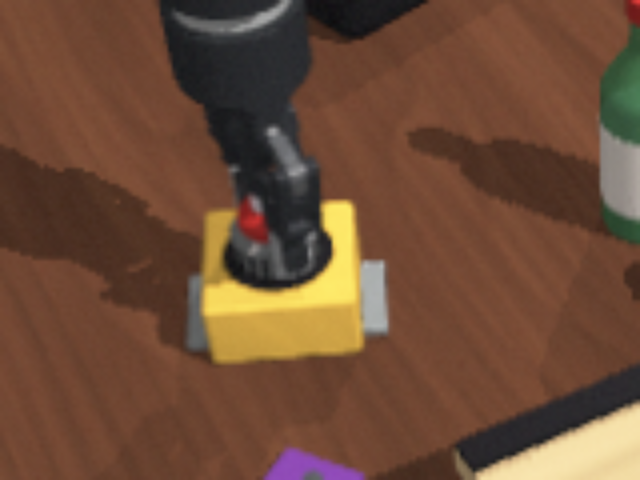

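The fingers grip the collar (gap 0.59, about 52 mm). Turn clockwise, which is positive about tool z.

```bash
python3 -m handwheel '{"claw":[0.4,0.4,0.4,0.4,0.4,0.4,0.4,0.4,0.4,0.4],"linear":[[0,0,0],[0,0,0],[0,0,0],[0,0,0],[0,0,0],[0,0,0],[0,0,0],[0,0,0],[0,0,0],[0,0,0]],"turn":[[0,0,0.02],[0,0,0.04],[0,0,0.06],[0,0,0.08],[0,0,0.1],[0,0,0.12],[0,0,0.14],[0,0,0.155],[0,0,0.168],[0,0,0.168]]}'; python3 -c "
from h import *
s=arm.get_state();print(s['wrist_torque'],s['joint_pos'])"
```

```text
t: 36.1
ee_pos: [486.6, 312.7, 76.1]
ee_rot: [1.587, 2.71, 0.0]
contact_force: [-1.9, -2.4, 6.9]
finger_gap: 0.589
finger_force: 31.0
[-0.51207107  0.47785254  0.35818225] [ 3.45411650e-01  8.59277457e-02 -2.51081819e-01  1.23311151e+00
 -4.59449948e-04  1.40477354e+00]
```

Torque 0.36 N m means it has hit its end stop. Release, rise and check.

```bash
python3 -m handwheel '{"claw":[0.4,1,1,1,1,1,1,1,1,1,1,1],"linear":[[0,0,0],[0,0,0],[0,0,0],[0,0,0],[0,0,0],[0,0,0],[0,0,-0.1],[0,0,-0.3],[0,0,-0.5],[0,0,-0.7],[0,0,-0.9],[0,0,-0.9]],"turn":[[0,0,0.163],[0,0,0],[0,0,0],[0,0,0],[0,0,0],[0,0,0],[0,0,0],[0,0,0],[0,0,0],[0,0,0],[0,0,0],[0,0,0]]}'
```

```text
t: 37.3
ee_pos: [488.2, 313.4, 188.2]
ee_rot: [1.583, 2.709, 0.008]
contact_force: [0.8, -0.5, -0.3]
finger_gap: 1.005
finger_force: 0.0
```

I typed 0.163 into the first row's turn by mistake, so the collar may have been dragged back a little. I'll check the crown's height.

```bash
python3 - <<'E'
from h import *
im,p=grab('wrist');cv2.imwrite('pics/w10.png',im)
s,q=grab('side');t,pt=grab('top')
cv2.imwrite('pics/s10.png',np.hstack([cv2.resize(s[90:180,140:230],(390,390),interpolation=2),cv2.resize(cv2.imread('pics/side0.png')[90:180,140:230],(390,390),interpolation=2)]))
for nm,i in (('now',s),('start',cv2.imread('pics/side0.png')),('top now',t),('top start',cv2.imread('pics/top0.png'))):
    H,S,V=hsv(i)
    for c in blobs(((H<6)|(H>174))&(S>150)&(V>120),20):
        b=cv2.boundingRect(c)
        if 140<b[0]<230 and 90<b[1]<260: print(nm,b,cv2.minEnclosingCircle(c))
print(proj([[485.5,312,94],[485.5,312,86]],q))
H,S,V=hsv(t)
for c in blobs((S<40)&(V>170),300): print('plate',rect(c,7,pt))
for c in blobs((H>100)&(H<118)&(S>150),2000): print('tray',rect(c,30,pt))
E
```

```text
now (168, 115, 18, 13) ((176.5800018310547, 119.68000030517578), 8.586063385009766)
start (168, 115, 18, 13) ((176.53030395507812, 119.67171478271484), 8.633197784423828)
top now (162, 237, 12, 14) ((166.08209228515625, 243.276123046875), 6.992159366607666)
top now (172, 143, 11, 11) ((177.5, 147.5), 5.700977325439453)
top start (159, 237, 15, 14) ((165.7857208251953, 243.5), 7.231685161590576)
top start (172, 143, 11, 11) ((177.1666717529297, 148.1666717529297), 5.6026716232299805)
[[175.6151666  117.62477068]
 [176.11609251 120.28297528]]
plate [ 385.7 -322.4  123.1   50.6   89.3]
plate [ 515.9 -321.1  119.3   51.9  -89.9]
plate [ 754.8 -280.5   98.4   81.1  -16.2]
plate [839.9 -51.2 175.7  51.9 -88.2]
plate [1115.  -689.2  299.6  219.6   -4.7]
plate [1087.5   72.9  687.   234.7  -87.9]
tray [ 448.3 -318.6  287.4  170.2   -0.8]
```

View pics/s10.png

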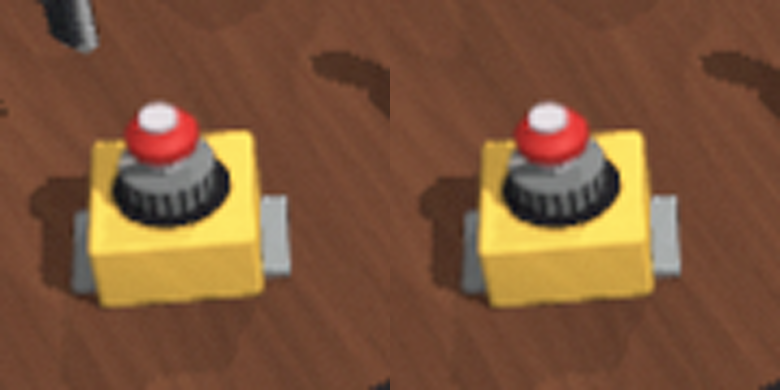

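The crown matches the start picture in position (shift under 0.1 px, against 2.7 px for full travel), so it is fully up. Both plates are in the tray.

```bash
python3 -c "
from rig import arm
print(arm.close_job())"
```

```text
the job is handed in; nothing more can be done
None
```

The job is handed in: I pressed the stop, laid both plates that were present flat in the tray (the third lane was empty), and turned the collar until the mushroom was fully up again; the hand-in call returned no verdict.

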